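Make up a seasoning caddy and an egg caddy

TASK

Make up the two wooden caddies from the stock on the worktop: the three-bay one gets the pepper mill in its middle bay, with the salt shaker in one end bay and one of the spice jars in the other; the two-bay one gets the kitchen timer in its wide bay and the other spice jar in its narrow bay. Everything must stand upright on the floor of its own bay. Leave the jam jar and the food tin where they are, and knock nothing over.

Things in the scene. Friction and masses are not known exactly. Their poses are not given: they have to be found in the camera images.
- pepper_mill: Dark wooden pepper mill, upright, 170 mm high, round: body up to 58 mm across from 0 to 122 mm height, rounded head 48 mm across from 123 to 159 mm height, small metal knob on top. The head does not turn. Origin: centre of its underside, z up. Loose, about 0.18 kg.
- salt_shaker: Small salt shaker of clear glass with a grey rounded cap with holes, upright, round, 90 mm high: 44 mm across up to 74 mm height, narrowing to 34 mm at the top. Origin: centre of its underside, z up. Loose, about 0.10 kg.
- spice_jar_a: Spice jar of clear glass with a black-green screw cap, upright, a plain cylinder 41 mm across and 105 mm high. Origin: centre of its underside, z up. The two spice jars are interchangeable. Loose, about 0.11 kg.
- spice_jar_b: Spice jar of clear glass with a glossy brown screw cap, upright, a plain cylinder 41 mm across and 105 mm high. Origin: centre of its underside, z up. The two spice jars are interchangeable. Loose, about 0.11 kg.
- kitchen_timer: Wind-up kitchen timer, white domed top over a red base, round, 66 mm across and 57 mm high; the upper half (27 to 57 mm height, up to 65 mm across) does not turn here. Origin: centre of its underside, z up. Loose, about 0.14 kg.
- caddy_three: Low open caddy of light wood with three cork-lined bays in a row, 90 x 232 x 18 mm. Bay centres at y = -78, 0, +78 mm; middle bay 80 mm wide along y, end bays 66 mm. Bays 80 mm along x, floor 5 mm and wall tops 18 mm above the worktop, walls 5 mm. Origin: centre of underside; x points away from the robot within about 0.2 rad, y along its length to the left, z up. Does not move.
- caddy_two: Low open caddy of light wood with two cork-lined bays side by side, 90 x 161 x 18 mm. Wide bay (80 mm along y) centred at y = +35.5 mm, narrow bay (66 mm) at y = -42.5 mm. Bays 80 mm along x, floor 5 mm and wall tops 18 mm above the worktop, walls 5 mm. Origin: centre of underside; x points away from the robot within about 0.2 rad, y along its length to the left, z up. Does not move.
- jam_jar: Jam jar of clear glass with a white lid, 68 mm across and 84 mm high, standing among the stock; to be left alone. Origin: centre of its underside.
- food_tin: Squat green food tin with a gold-coloured lid, 75 mm across and 58 mm high, standing among the stock; to be left alone. Origin: centre of its underside.
Things that resemble listed ones, but are neither listed nor needed, are in the scene too. What is shaped like the salt_shaker but pink or turquoise is not meant.

How it is judged:
By the outcome, as a careful person would: the job done as asked, in the order asked, and still so for the second after the job is handed in, with the robot touching nothing.
It also fails if it takes over 128 s, if anything falls off the work surface, if the arm or the gripper's body presses on something with over 40 N, if the wrist force passes 120 N, or if a joint passes its speed limit or range.

ROBOT

A 6-joint arm with a two-finger parallel gripper is mounted at the origin on a cart in front of the work surface, level with it; the furniture and walls round the work are solid. World frame = base frame: x ahead of the robot, y to its left, z up, the work surface at z = 0. Lengths are in mm, angles in rad, forces in N, time in s.
With the tool pointing down it reaches from about 350 to 975 mm from the base axis. Payload 7.1 kg.
Tool frame: the origin (TCP) lies between the finger pads; the fingertips stand 19 mm ahead of it and the grasp point (between the pads) is the TCP (ctrl.tcp_to_tips is the distance from the TCP to the fingertips, in mm); z points along the fingers, y is the line along which they close (so a half turn about z gives the same grasp; the last joint's range is limited). The gripper opens to 88 mm and grips with 3 to 60 N. Pads are 20 mm wide; open, the fingers measure 115 mm over their backs; the gripper's body (75 mm by 178 mm) begins 61 mm behind the grasp point.
Start: joints at [-1.325, 0.423, 1.63, -0, 1.089, -0.019], TCP at [163.591, -603.194, 241.675] pointing down, gripper open.
Joint ranges: [-3, 3], [-0.9, 2.11], [0.09, 2.58], [-1.31, 4.45], [0.11, 2.69], [-2.54, 2.54]. Speed limits (rad/s): [2.39, 2.39, 3.01, 3.14, 3.14, 3.14].

INTERFACE

Orientations are given as a rotation vector (axis times angle).
In Python, from workcell import status, optics, ctrl gives the robot as it stands. The module is installed in compiled form; this text tells all that it offers.
- The arm moves only by the shell command python3 -m inch 'ROWS'. ROWS is JSON, a list that holds one entry, the list of rows, each a list of 7 numbers: the shift along the tool's x, y, z in mm, then the turn, a rotation vector about the tool's x, y, z in rad, then the opening in per cent of the stroke, from 0 (shut) to 100 (fully open). A call has 1 to 20 rows; each row is the pose to reach, as a shift and turn from the pose commanded when the call began, along the tool's axes at that moment; what a row does not reach only later rows make up. A row lasts 1/10 s, in which the tool goes at most 50 mm and 8.59 degrees, less where a joint would pass 70% of its speed; a pose out of reach is approached as far as the arm can. A call with a gripper value outside its range is refused whole. The fingers move at their own pace and stop on an object; the grip force is fixed at half the most. Time passes only in rows, so rows that repeat a pose let the fingers close. It gives the time, the measured TCP pose, the force, the opening and the grip force at its end, in the units of the state.
- status.get_obs(): the state, without advancing time (a new reading comes with each control period).
- optics.get_image(name): name is "scene" or "top"; returns a dict with "frame" (384x512x3 uint8, red, green, blue), "fx", "fy", "cx", "cy" (pixels), "rvec" (rotation vector, rad) and "tvec" (3), from world to camera coordinates, as OpenCV has them. Camera axes: x right, y down, z forward; pixel columns grow to the right and rows downward; lengths in mm; the calibration is good to about 2 mm. A picture is of the moment at which its call begins. There is no depth.
- ctrl.close_job(): hands the job in; it is judged then, once.
The state is a dict: "t": time; "qpos": joint angles; "qvel": joint speeds; "joint_torque": joint torques, N m; "ee_pos": TCP position; "orientation": TCP orientation; "ft_force": force on the tool from outside, world axes, zero at the start; "moment": the same for the moment, N m; "width": finger opening in mm; "grasp_force": force on a finger pad.
Only numpy, scipy, OpenCV 4.12 (cv2) and the standard library are available. Lean on these libraries where they do the work, as an engineer would, in place of code of your own. Each camera call takes 0.05 s, during which the arm holds its last target. There are 200 camera calls.

## Working session

There is one attempt and no reset: what is moved stays moved. The work goes in short steps, Python scripts to look and compute and a shell command to move; the robot and the scene stay as the last step left them, time stands still between calls to the robot, and variables do not carry over. Pictures are saved under pics/ and viewed, at most 14 in all, crops included, and the job is handed in when it is done.

```bash
mkdir -p pics; cat > h.py <<'E'
import numpy as np, cv2, sys
from workcell import status, optics, ctrl
from scipy.spatial.transform import Rotation as R
def snap(n,fn):
    d=optics.get_image(n); np.save(f'pics/{fn}.npy',d,allow_pickle=True)
    return d
def load(fn): return np.load(f'pics/{fn}.npy',allow_pickle=True).item()
def crop(fn,out,x0,y0,x1,y1,s):
    im=load(fn)['frame'][y0:y1,x0:x1,::-1]
    cv2.imwrite(f'pics/{out}.png',cv2.resize(im,None,fx=s,fy=s,interpolation=cv2.INTER_CUBIC))
def back(d,u,v,z):
    Rm=R.from_rotvec(np.ravel(d['rvec'])).as_matrix(); t=np.ravel(d['tvec'])
    c=-Rm.T@t; r=Rm.T@np.array([(u-d['cx'])/d['fx'],(v-d['cy'])/d['fy'],1])
    return c+r*(z-c[2])/r[2]
def proj(d,p):
    K=np.array([[d['fx'],0,d['cx']],[0,d['fy'],d['cy']],[0,0,1.]])
    return cv2.projectPoints(np.array(p,float).reshape(-1,1,3),np.ravel(d['rvec']),np.ravel(d['tvec']),K,None)[0].reshape(-1,2)
E
python3 - <<'E'
from h import *
for n in('scene','top'):
    d=snap(n,n+'0'); crop(n+'0',n+'0',0,0,512,384,1.5)
    Rm=R.from_rotvec(np.ravel(d['rvec'])).as_matrix(); print(n,d['fx'],-Rm.T@np.ravel(d['tvec']),Rm[2])
o=status.get_obs();print(o)
print(R.from_rotvec(o['orientation']).as_matrix().round(3))
E
```

```text
scene 369.03153811830646 [113.21636004 651.07683944 511.6209846 ] [ 0.42768305 -0.73281407 -0.52921711]
top 469.8779030270388 [ 316.99251899    2.1864984  1316.72295389] [ 1.30094996e-01  2.24292250e-04 -9.91501509e-01]
{'t': 0.1, 'qpos': array([-1.32500404e+00,  4.23806695e-01,  1.63056355e+00, -1.48286907e-05,
        1.08860226e+00, -1.89932391e-02]), 'qvel': array([-0.00151116, -0.00117681, -0.00169232, -0.00107704,  0.00012253,
        0.00014362]), 'joint_torque': array([-9.44081585e-04, -5.45618033e+01, -2.74323499e+01,  6.45395718e-02,
        1.87860400e-02, -1.32285197e-05]), 'ee_pos': array([ 163.47846616, -602.76991142,  240.97267261]), 'orientation': array([-3.11274122e+00, -4.14540087e-01,  2.65644644e-04]), 'ft_force': array([ 0.70218869, -0.24400381, -0.72092444]), 'moment': array([ 0.04142662, -0.02431837,  0.03667413]), 'grasp_force': 0.0, 'width': 87.89540627572772}
[[ 0.965  0.262 -0.   ]
 [ 0.262 -0.965  0.001]
 [ 0.    -0.001 -1.   ]]
```

View pics/scene0.png

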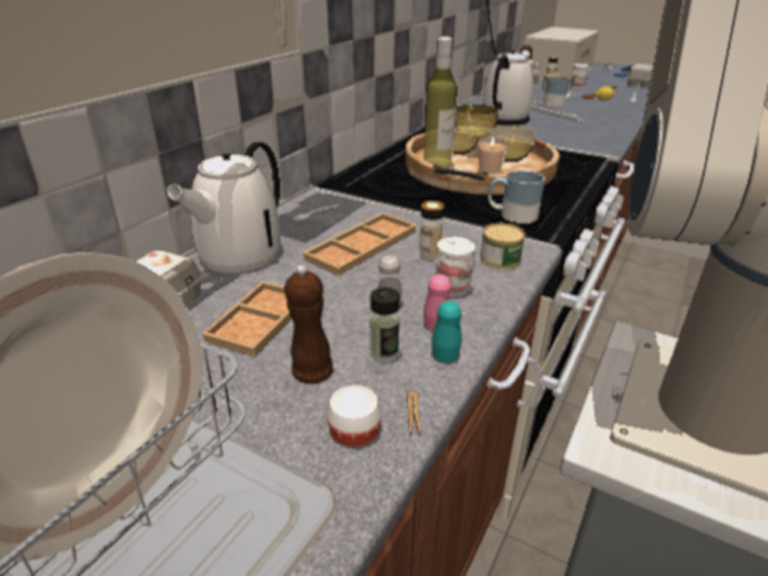

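View pics/top0.png

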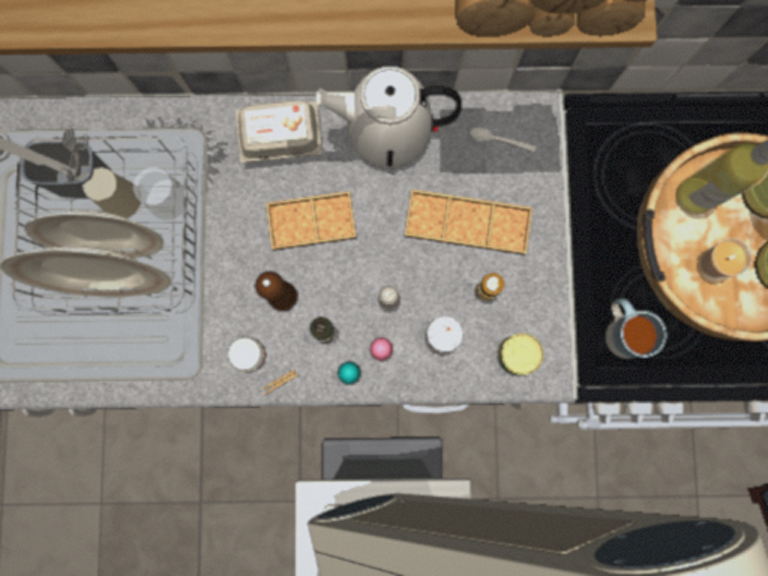

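The scene shows the salt shaker (clear, grey cap) at scene (389,272), with the pink (438,300) and turquoise (447,330) lookalikes. The black-cap jar is at (385,325), the brown-cap jar at (431,230), the mill at (308,330) and the timer at (354,415). In the top view they are salt (388,297), pink (381,348), turquoise (348,372), jar A (321,329), jar B (491,286), mill (270,283), timer (246,354). The caddies are at (312,220) and (468,220). Next is one close crop to check and measure.

```bash
python3 - <<'E'
from h import *
crop('top0','topc',140,115,370,265,3.4)
E
```

```text
(no output)
```

View pics/topc.png

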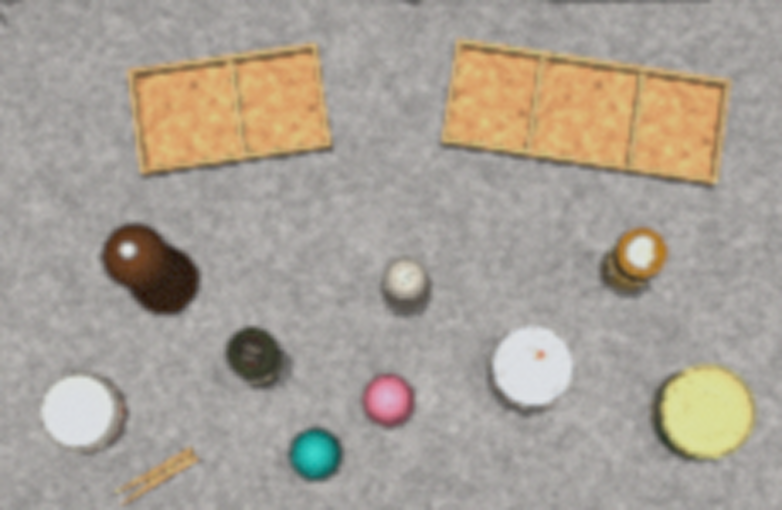

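```bash
cat > loc.py <<'E'
from h import *
d=load('top0')
def b(px,py,z): return back(d,140+(px+.5)/3.4-.5,115+(py+.5)/3.4-.5,z)[:2]
for n,p in dict(mill=(135,255,145),salt=(406,279,84),A=(253,354,105),B=(641,253,105),timer=(79,411,45),jam=(532,367,84),tin=(706,411,58),pink=(389,400,85),teal=(315,453,85),twigs=(160,474,3),kettle=(400,-10,150)).items(): print(n,b(*p).round(0))
for n,cs,W,bays in (('two',[(128,70),(316,44),(331,147),(144,174)],161,[35.5,-42.5]),('three',[(459,40),(729,79),(716,183),(443,144)],232,[78,0,-78])):
    c=np.array([b(x,y,18) for x,y in cs]); m=c.mean(0)
    yv=(c[0]+c[3]-c[1]-c[2])/2; xv=(c[0]+c[1]-c[2]-c[3])/2
    a=np.arctan2(-yv[0],yv[1]); print(n,m.round(1),'len',np.linalg.norm(yv),np.linalg.norm(xv),'yaw',a.round(3))
    for y in bays: print('  bay',y,(m+y*yv/np.linalg.norm(yv)).round(1))
E
python3 loc.py
```

```text
mill [493. 187.]
salt [480. -14.]
A [421. 103.]
B [ 495. -194.]
timer [383. 247.]
jam [ 410. -111.]
tin [ 376. -249.]
pink [386.   0.]
teal [346.  58.]
twigs [333. 188.]
kettle [692. -12.]
two [633.9 129.4] len 157.33190229268305 89.19383143130831 yaw 0.131
  bay 35.5 [629.3 164.6]
  bay -42.5 [639.5  87.3]
three [ 627.7 -167.2] len 227.53759320049483 89.44847921999184 yaw -0.159
  bay 78 [640.1 -90.1]
  bay 0 [ 627.7 -167.2]
  bay -78 [ 615.4 -244.2]
```

```bash
cat > go.py <<'E'
from h import *
def go(*t):
    o=status.get_obs(); M=R.from_rotvec(o['orientation']).as_matrix()
    print('t',round(o['t'],1),'pos',o['ee_pos'].round(1),'w',round(o['width'],1),'gf',round(o['grasp_force'],1),'ft',o['ft_force'].round(1),'z',M[:,2].round(3),'y',M[:,1].round(3))
    for p in t: print(p,'->',(M.T@(np.array(p)-o['ee_pos'])).round(1))
if __name__=='__main__': go(*eval(sys.argv[1]))
E
python3 - <<'E'
from h import *
d=load('top0')
for u,v,z in((260,112,60),(225,75,60),(290,75,60),(305,65,150)): print(back(d,u,v,z).round(0))
s=load('scene0')
for n,p in dict(mill=(493,187,170),salt=(480,-14,90),A=(421,103,105),B=(495,-194,105),timer=(383,247,57)).items(): print(n,(1.5*proj(s,p)).round(0))
E
python3 go.py '[(480,-14,200)]'
```

```text
[719. -20.  60.]
[828.  76.  60.]
[ 825. -106.   60.]
[ 815. -138.  150.]
mill [[301. 264.]]
salt [[389. 255.]]
A [[385. 293.]]
B [[431. 204.]]
timer [[352. 393.]]
t 0.1 pos [ 163.5 -602.8  241. ] w 87.9 gf 0.0 ft [ 0.7 -0.2 -0.7] z [-0.     0.001 -1.   ] y [ 0.262 -0.965 -0.001]
(480, -14, 200) -> [ 459.6 -485.4   41.6]
```

```bash
python3 -m inch '[[[30,-32,0,0,0,0,100],[60,-64,0,0,0,0,100],[90,-96,0,0,0,0,100],[120,-128,0,0,0,0,100],[150,-160,0,0,0,0,100],[180,-192,0,0,0,0,100],[210,-224,0,0,0,0,100],[240,-256,0,0,0,0,100],[270,-288,0,0,0,0,100],[300,-320,10,0,0,0,100],[330,-352,10,0,0,0,100],[360,-384,20,0,0,0,100],[390,-416,20,0,0,0,100],[420,-450,30,0,0,0,100],[440,-470,40,0,0,0,100],[459,-485,41,0,0,0,100],[459,-485,41,0,0,0,100],[459,-485,41,0,0,0,100],[459,-485,41,0,0,0,100]]]'; python3 go.py '[(480,-14,55)]'
python3 -c "
from h import *
snap('scene','s1');crop('s1','s1',120,40,420,265,2.6)"
```

```text
t: 2.0
ee_pos: [479.0, -15.7, 200.6]
orientation: [3.114, 0.414, -0.001]
ft_force: [0.5, -0.2, 0.2]
width: 88.1
grasp_force: 0.0
t 2.0 pos [479.  -15.7 200.6] w 88.1 gf 0.0 ft [ 0.5 -0.2  0.2] z [-0.001 -0.    -1.   ] y [ 0.261 -0.965 -0.   ]
(480, -14, 55) -> [  1.5  -1.3 145.6]
```

View pics/s1.png

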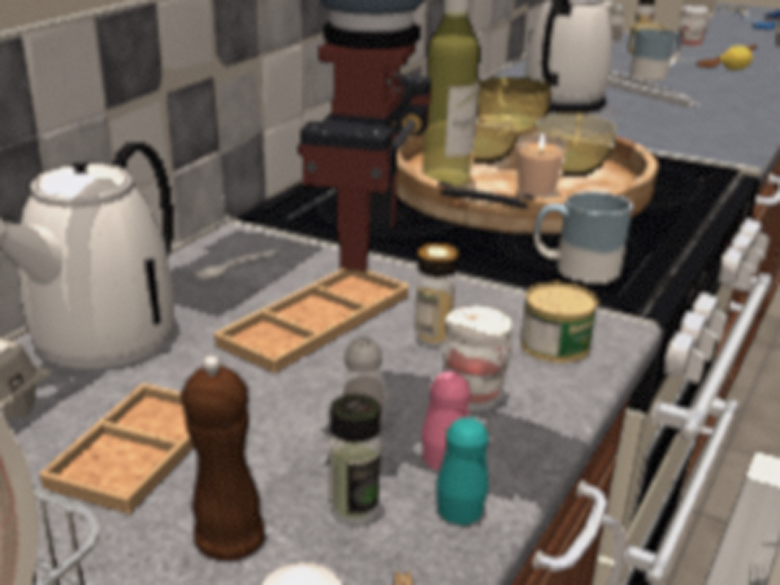

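The crop shows the gripper (finger at 353,240) over the clear salt shaker (363,360). Pink (450,395) and turquoise (465,440) stand well clear of it. I'll descend and close.

```bash
python3 -m inch '[[[1.5,-1.5,40,0,0,0,100],[1.5,-1.5,80,0,0,0,100],[1.5,-1.5,115,0,0,0,100],[1.5,-1.5,135,0,0,0,100],[1.5,-1.5,145,0,0,0,100],[1.5,-1.5,145,0,0,0,100],[1.5,-1.5,145,0,0,0,35],[1.5,-1.5,145,0,0,0,35],[1.5,-1.5,145,0,0,0,35],[1.5,-1.5,145,0,0,0,35],[1.5,-1.5,145,0,0,0,35],[1.5,-1.5,145,0,0,0,35],[1.5,-1.5,145,0,0,0,35],[1.5,-1.5,145,0,0,0,35]]]'; python3 go.py '[(480,-14,200),(640,-90,200)]'
```

```text
t: 3.45
ee_pos: [480.9, -13.1, 55.8]
orientation: [3.114, 0.415, 0.001]
ft_force: [0.4, -0.2, 1.5]
width: 39.2
grasp_force: 29.8
t 3.5 pos [480.9 -13.1  55.8] w 39.2 gf 29.8 ft [ 0.4 -0.2  1.5] z [ 0.  0. -1.] y [ 0.262 -0.965  0.   ]
(480, -14, 200) -> [  -1.     0.7 -144.2]
(640, -90, 200) -> [ 133.5  115.9 -144.1]
```

```bash
python3 -c "
from h import *
snap('scene','s2');crop('s2','s2',220,110,320,185,7)"
```

```text
(no output)
```

View pics/s2.png

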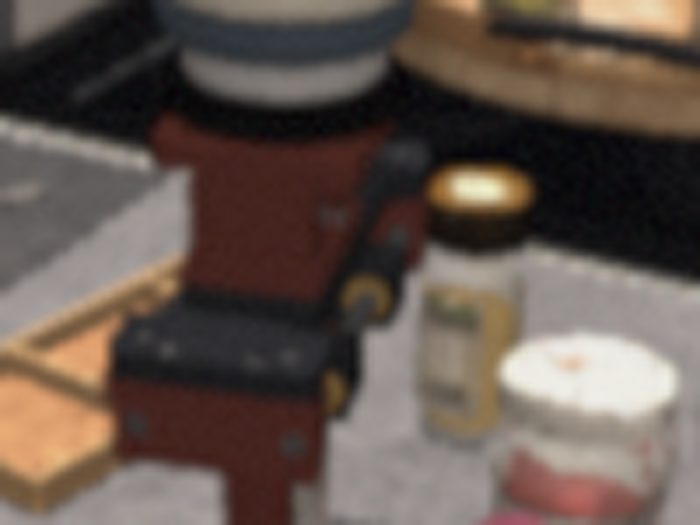

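```bash
python3 -c "
from h import *
s=load('s2')
f=lambda p:((proj(s,p)-[220,110])*7).round(0).tolist()
print('finger',f((474,13,60)));print('salt',[f((480+22*np.cos(a),-14+22*np.sin(a),70)) for a in (-.7,2.44)]);print('cap',f((480,-14,88)))
crop('s2','s2b',235,150,305,205,9)"
```

```text
finger [[252.0, 539.0]]
salt [[[254.0, 443.0]], [[299.0, 504.0]]]
cap [[277.0, 427.0]]
```

View pics/s2b.png

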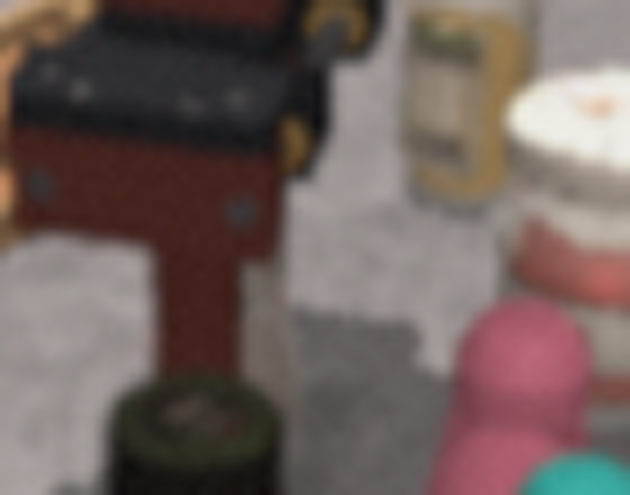

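```bash
python3 -m inch '[[[0,0,-10,0,0,0,35],[0,0,-30,0,0,0,35],[0,0,-55,0,0,0,35],[0,0,-80,0,0,0,35],[15,10,-100,0,0,0,35],[35,30,-110,0,0,0,35],[55,50,-115,0,0,0,35],[75,70,-115,0,0,0,35],[95,85,-115,0,0,0,35],[115,100,-115,0,0,0,35],[128,111,-115,0,0,0,35],[133.5,116,-115,0,0,0,35],[133.5,116,-115,0,0,0,35],[133.5,116,-115,0,0,0,35]]]'; python3 go.py '[(640,-90,62)]'
python3 -c "
from h import *
snap('scene','s3');crop('s3','s3',190,60,310,150,6)"
```

```text
t: 4.9
ee_pos: [638.9, -89.8, 170.5]
orientation: [-3.114, -0.415, 0.002]
ft_force: [0.2, 0.1, -0.7]
width: 38.7
grasp_force: 29.6
t 4.9 pos [638.9 -89.8 170.5] w 38.7 gf 29.6 ft [ 0.2  0.1 -0.7] z [-0.001  0.    -1.   ] y [ 0.262 -0.965 -0.001]
(640, -90, 62) -> [  1.2   0.5 108.5]
```

View pics/s3.png

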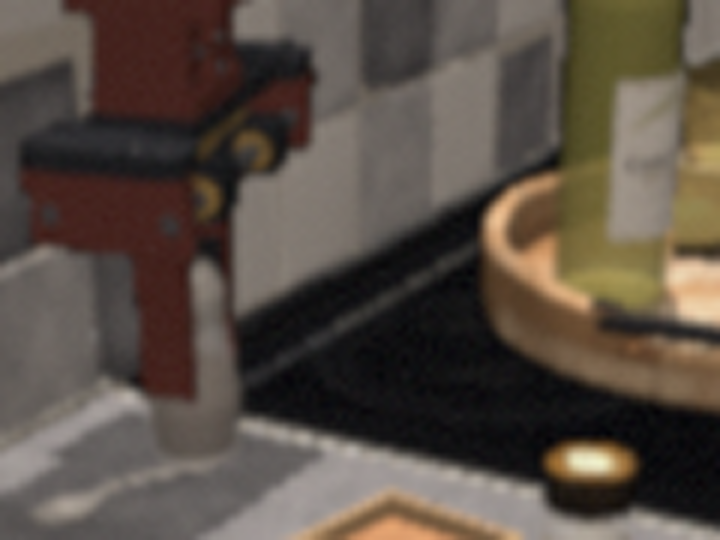

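The salt shaker hangs upright in the fingers (base at 195,450). It has a waist, which explains the 39 mm grip width. Now I'll place it.

```bash
python3 -m inch '[[[1,0.5,25,0,0,0,35],[1,0.5,55,0,0,0,35],[1,0.5,80,0,0,0,35],[1,0.5,97,0,0,0,35],[1,0.5,105,0,0,0,35],[1,0.5,109,0,0,0,35],[1,0.5,109,0,0,0,35],[1,0.5,109,0,0,0,35],[1,0.5,109,0,0,0,60],[1,0.5,109,0,0,0,80],[1,0.5,109,0,0,0,85],[1,0.5,109,0,0,0,85],[1,0.5,80,0,0,0,85],[1,0.5,40,0,0,0,85],[1,0.5,0,0,0,0,100],[1,0.5,-10,0,0,0,100],[1,0.5,-10,0,0,0,100]]]'; python3 go.py '[(495,-194,200),(495,-194,75)]'
```

```text
t: 6.65
ee_pos: [642.1, -90.5, 182.8]
orientation: [3.113, 0.415, 0.006]
ft_force: [0.8, 0.3, -0.5]
width: 87.6
grasp_force: 0.0
t 6.7 pos [642.1 -90.5 182.8] w 87.6 gf 0.0 ft [ 0.8  0.3 -0.5] z [ 0.004 -0.001 -1.   ] y [ 0.262 -0.965  0.002]
(495, -194, 200) -> [-169.    61.4  -17.7]
(495, -194, 75) -> [-169.5   61.2  107.3]
```

```bash
python3 -m inch '[[[-40,15,0,0,0,0,100],[-80,30,0,0,0,0,100],[-120,45,0,0,0,0,100],[-150,55,0,0,0,0,100],[-169,61,0,0,0,0,100],[-169,61,0,0,0,0,100],[-169,61,0,0,0,0,100],[-169.5,61,30,0,0,0,100],[-169.5,61,65,0,0,0,100],[-169.5,61,95,0,0,0,100],[-169.5,61,107,0,0,0,100],[-169.5,61,107,0,0,0,100],[-169.5,61,107,0,0,0,30],[-169.5,61,107,0,0,0,30],[-169.5,61,107,0,0,0,30],[-169.5,61,107,0,0,0,30],[-169.5,61,107,0,0,0,30],[-169.5,61,107,0,0,0,30],[-169.5,61,107,0,0,0,30],[-169.5,61,107,0,0,0,30]]]'; python3 go.py '[(615.4,-244.2,180),(615.4,-244.2,80)]'
```

```text
t: 8.65
ee_pos: [493.6, -193.8, 74.0]
orientation: [3.114, 0.415, 0.001]
ft_force: [-1.2, -1.6, 4.2]
width: 40.5
grasp_force: 30.0
t 8.7 pos [ 493.6 -193.8   74. ] w 40.5 gf 30.0 ft [-1.2 -1.6  4.2] z [ 0.001 -0.    -1.   ] y [ 0.262 -0.965  0.   ]
(615.4, -244.2, 180) -> [ 104.4   80.5 -105.9]
(615.4, -244.2, 80) -> [104.3  80.5  -5.9]
```

```bash
python3 -m inch '[[[0,0,-10,0,0,0,30],[0,0,-30,0,0,0,30],[0,0,-55,0,0,0,30],[10,10,-75,0,0,0,30],[30,25,-85,0,0,0,30],[50,40,-85,0,0,0,30],[70,55,-85,0,0,0,30],[88,68,-85,0,0,0,30],[100,77,-85,0,0,0,30],[104,80.5,-85,0,0,0,30],[104,80.5,-85,0,0,0,30],[104,80.5,-85,0,0,0,30],[104,80.5,-60,0,0,0,30],[104,80.5,-35,0,0,0,30],[104,80.5,-18,0,0,0,30],[104,80.5,-9,0,0,0,30],[104,80.5,-6,0,0,0,30],[104,80.5,-6,0,0,0,30],[104,80.5,-6,0,0,0,30]]]'; python3 go.py '[(615.4,-244.2,79)]'
```

```text
t: 10.55
ee_pos: [615.4, -244.3, 80.6]
orientation: [3.113, 0.415, 0.002]
ft_force: [-0.1, -0.4, -0.8]
width: 40.3
grasp_force: 30.0
t 10.6 pos [ 615.4 -244.3   80.6] w 40.3 gf 30.0 ft [-0.1 -0.4 -0.8] z [ 0.001 -0.001 -1.   ] y [ 0.262 -0.965  0.001]
(615.4, -244.2, 79) -> [-0.  -0.1  1.6]
```

```bash
python3 -m inch '[[[0,0,1.5,0,0,0,30],[0,0,1.5,0,0,0,30],[0,0,1.5,0,0,0,50],[0,0,1.5,0,0,0,70],[0,0,1.5,0,0,0,80],[0,0,1.5,0,0,0,80],[0,0,-30,0,0,0,80],[0,0,-70,0,0,0,100],[0,0,-110,0,0,0,100],[0,0,-135,0,0,0,100],[0,0,-135,0,0,0,100]]]'; python3 go.py '[(493,187,215)]'
```

```text
t: 11.65
ee_pos: [617.1, -245.0, 219.3]
orientation: [3.11, 0.414, 0.01]
ft_force: [-0.3, -0.1, -0.8]
width: 87.9
grasp_force: 0.0
t 11.7 pos [ 617.1 -245.   219.3] w 87.9 gf 0.0 ft [-0.3 -0.1 -0.8] z [ 0.007 -0.003 -1.   ] y [ 0.262 -0.965  0.005]
(493, 187, 215) -> [  -6.7 -449.4    2.1]
```

```bash
python3 -m inch '[[[0,-40,0,0,0,0,100],[0,-80,0,0,0,0,100],[0,-120,0,0,0,0,100],[-2,-160,0,0,0,0,100],[-2,-200,0,0,0,0,100],[-3,-240,0,0,0,0,100],[-3,-280,0,0,0,0,100],[-4,-320,0,0,0,0,100],[-5,-360,0,0,0,0,100],[-6,-400,0,0,0,0,100],[-6,-430,0,0,0,0,100],[-6.5,-449,0,0,0,0,100],[-6.5,-449,0,0,0,0,100],[-6.5,-449,0,0,0,0,100],[-6.5,-449,0,0,0,0,100]]]'; python3 go.py '[(493,187,143)]'
python3 -c "
from h import *
d=snap('top','t4');crop('t4','t4',140,115,370,265,3.4)"
```

```text
t: 13.15
ee_pos: [491.0, 186.8, 214.2]
orientation: [3.114, 0.414, -0.001]
ft_force: [0.2, -0.6, 0.9]
width: 88.0
grasp_force: 0.0
t 13.2 pos [491.  186.8 214.2] w 88.0 gf 0.0 ft [ 0.2 -0.6  0.9] z [-0.001 -0.    -1.   ] y [ 0.261 -0.965  0.   ]
(493, 187, 143) -> [ 2.   0.3 71.2]
```

View pics/t4.png

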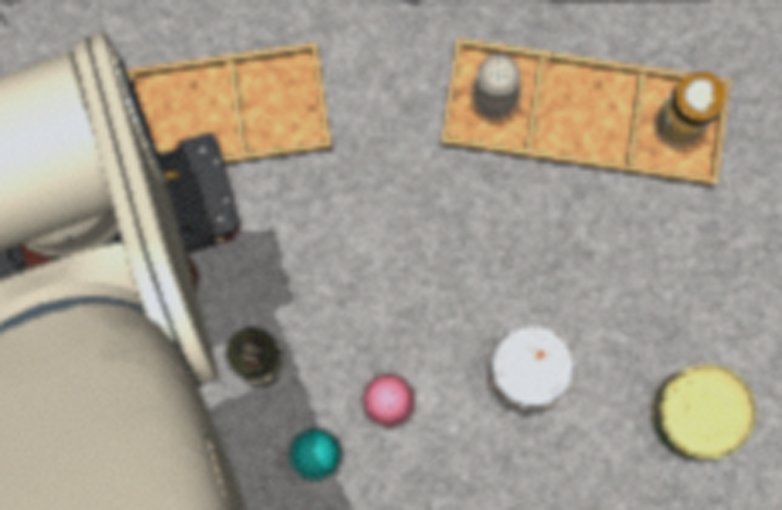

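Salt (497,85) and the brown-cap jar (690,110) stand upright in the end bays of the three-bay caddy, and the middle bay is empty. Next I'll grip the mill's head.

```bash
python3 -m inch '[[[2,0,25,0,0,0,100],[2,0,50,0,0,0,100],[2,0,65,0,0,0,100],[2,0,71,0,0,0,100],[2,0,71,0,0,0,100],[2,0,71,0,0,0,40],[2,0,71,0,0,0,40],[2,0,71,0,0,0,40],[2,0,71,0,0,0,40],[2,0,71,0,0,0,40],[2,0,71,0,0,0,40],[2,0,71,0,0,0,40],[2,0,71,0,0,0,40],[2,0,40,0,0,0,40],[2,0,10,0,0,0,40],[2,0,-10,0,0,0,40],[2,0,-20,0,0,0,40],[2,0,-20,0,0,0,40],[2,0,-20,0,0,0,40]]]'; python3 go.py '[(627.7,-167.2,240)]'
python3 -c "
from h import *
d=snap('scene','s5');crop('s5','s5',130,60,290,200,4)"
```

```text
t: 15.1
ee_pos: [492.4, 187.8, 233.7]
orientation: [3.114, 0.415, -0.002]
ft_force: [0.4, -0.8, -2.0]
width: 47.1
grasp_force: 30.0
t 15.1 pos [492.4 187.8 233.7] w 47.1 gf 30.0 ft [ 0.4 -0.8 -2. ] z [-0.001 -0.001 -1.   ] y [ 0.262 -0.965  0.   ]
(627.7, -167.2, 240) -> [ 37.7 378.1  -6.3]
```

View pics/s5.png

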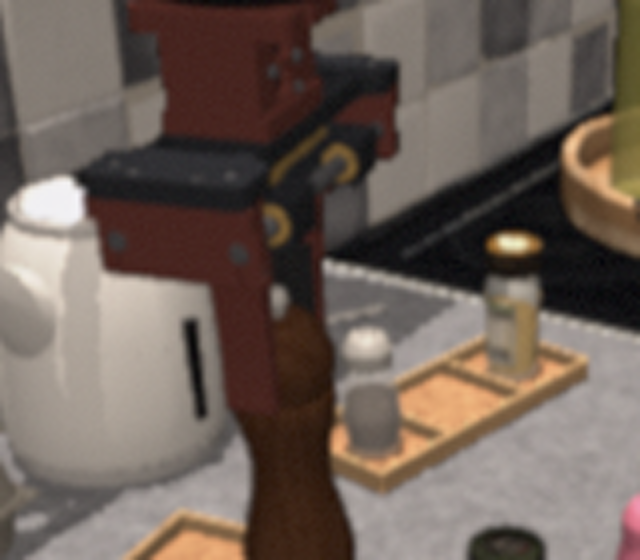

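The mill is held upright by its head. Salt and jar stand correctly behind it. I'll raise it above the neighbours and carry it over.

```bash
python3 -m inch '[[[0,0,-20,0,0,0,40],[0,0,-40,0,0,0,40],[2,20,-48,0,0,0,40],[4,45,-48,0,0,0,40],[7,75,-48,0,0,0,40],[10,105,-48,0,0,0,40],[14,140,-48,0,0,0,40],[18,175,-48,0,0,0,40],[22,210,-48,0,0,0,40],[25,245,-48,0,0,0,40],[28,280,-48,0,0,0,40],[31,310,-48,0,0,0,40],[34,335,-48,0,0,0,40],[36,355,-48,0,0,0,40],[37.5,370,-48,0,0,0,40],[37.5,378,-48,0,0,0,40],[37.5,378,-48,0,0,0,40],[37.5,378,-48,0,0,0,40],[37.5,378,-48,0,0,0,40]]]'; python3 go.py '[(627.7,-167.2,150)]'
```

```text
t: 17.05
ee_pos: [627.9, -166.0, 282.8]
orientation: [-3.114, -0.416, 0.0]
ft_force: [0.1, 0.6, -2.7]
width: 47.1
grasp_force: 30.0
t 17.1 pos [ 627.9 -166.   282.8] w 47.1 gf 30.0 ft [ 0.1  0.6 -2.7] z [-0.  0. -1.] y [ 0.263 -0.965 -0.   ]
(627.7, -167.2, 150) -> [ -0.5   1.1 132.8]
```

```bash
python3 -c "
from h import *
d=snap('scene','s6');crop('s6','s6',190,40,330,160,5)"
```

```text
(no output)
```

View pics/s6.png

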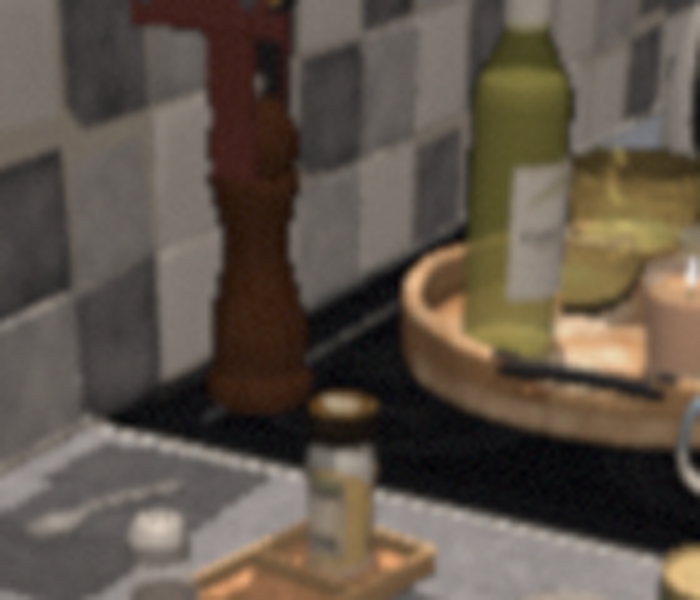

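The mill hangs straight (base at 258,400), with the jar (342,480) and salt cap (160,530) below it. Lowering now.

```bash
python3 -m inch '[[[0,1,25,0,0,0,40],[0,1,50,0,0,0,40],[0,1,75,0,0,0,40],[0,1,95,0,0,0,40],[0,1,112,0,0,0,40],[0,1,124,0,0,0,40],[0,1,130,0,0,0,40],[0,1,132.5,0,0,0,40],[0,1,132.5,0,0,0,40],[0,1,132.5,0,0,0,40]]]'; python3 go.py '[(627.7,-167.2,148)]'
```

```text
t: 18.1
ee_pos: [628.9, -168.0, 151.0]
orientation: [3.114, 0.415, 0.002]
ft_force: [0.1, 0.3, -2.6]
width: 46.9
grasp_force: 30.0
t 18.1 pos [ 628.9 -168.   151. ] w 46.9 gf 30.0 ft [ 0.1  0.3 -2.6] z [ 0.001 -0.    -1.   ] y [ 0.262 -0.965  0.001]
(627.7, -167.2, 148) -> [-0.9 -1.1  3. ]
```

```bash
python3 -m inch '[[[0,0,1,0,0,0,40],[0,0,2,0,0,0,40],[0,0,2,0,0,0,40],[0,0,2,0,0,0,40]]]'
```

```text
t: 18.5
ee_pos: [628.9, -168.0, 148.9]
orientation: [3.114, 0.415, 0.002]
ft_force: [-0.7, -0.1, 3.7]
width: 46.9
grasp_force: 30.0
```

Contact (force reversed sign, now +3.7 N). Release, rise, and go towards the timer.

```bash
python3 -m inch '[[[0,0,0,0,0,0,60],[0,0,0,0,0,0,75],[0,0,0,0,0,0,90],[0,0,0,0,0,0,100],[0,0,0,0,0,0,100],[0,0,-30,0,0,0,100],[0,0,-65,0,0,0,100],[0,0,-80,0,0,0,100],[0,0,-80,0,0,0,100]]]'; python3 go.py '[(383,247,200)]'
```

```text
t: 19.4
ee_pos: [629.7, -168.3, 230.6]
orientation: [3.112, 0.415, 0.007]
ft_force: [0.1, -0.3, -0.0]
width: 87.9
grasp_force: 0.0
t 19.4 pos [ 629.7 -168.3  230.6] w 87.9 gf 0.0 ft [ 0.1 -0.3 -0. ] z [ 0.005 -0.001 -1.   ] y [ 0.262 -0.965  0.003]
(383, 247, 200) -> [-129.6 -465.5   28.9]
```

```bash
python3 -c "
from h import *
d=snap('top','t7');crop('t7','t7',140,115,370,265,3.4)"; python3 -m inch '[[[-10,-40,0,0,0,0,100],[-20,-80,0,0,0,0,100],[-30,-120,0,0,0,0,100],[-42,-160,0,0,0,0,100],[-54,-200,0,0,0,0,100],[-66,-240,0,0,0,0,100],[-78,-280,0,0,0,0,100],[-90,-320,5,0,0,0,100],[-100,-360,10,0,0,0,100],[-112,-400,20,0,0,0,100],[-122,-435,28,0,0,0,100],[-130,-465,28,0,0,0,100],[-130,-465,28,0,0,0,100],[-130,-465,28,0,0,0,100],[-130,-465,28,0,0,0,100]]]'; python3 go.py '[(383,247,46)]'
```

```text
t: 20.95
ee_pos: [381.1, 246.1, 199.5]
orientation: [3.113, 0.414, -0.002]
ft_force: [0.4, 0.0, 0.2]
width: 87.9
grasp_force: 0.0
t 20.9 pos [381.1 246.1 199.5] w 87.9 gf 0.0 ft [0.4 0.  0.2] z [-0.001 -0.001 -1.   ] y [ 0.261 -0.965  0.001]
(383, 247, 46) -> [  2.2  -0.5 153.5]
```

View pics/t7.png

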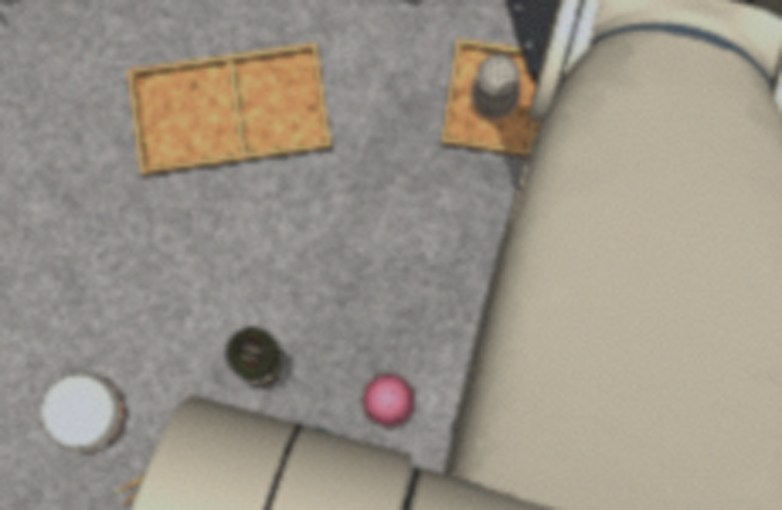

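The timer is unmoved (80,411) and agrees with the estimate within about 2 mm. I'll descend to its upper half and grip.

```bash
python3 -m inch '[[[2,-1,40,0,0,0,100],[2,-1,80,0,0,0,100],[2,-1,115,0,0,0,100],[2,-1,140,0,0,0,100],[2,-1,150,0,0,0,100],[2,-1,153.5,0,0,0,100],[2,-1,153.5,0,0,0,100],[2,-1,153.5,0,0,0,60],[2,-1,153.5,0,0,0,60],[2,-1,153.5,0,0,0,60],[2,-1,153.5,0,0,0,60],[2,-1,153.5,0,0,0,60],[2,-1,153.5,0,0,0,60],[2,-1,153.5,0,0,0,60]]]'; python3 go.py '[(629.3,164.6,130),(629.3,164.6,51)]'
```

```text
t: 22.35
ee_pos: [383.3, 248.6, 47.3]
orientation: [-3.114, -0.415, -0.002]
ft_force: [0.1, -1.5, 7.5]
width: 61.9
grasp_force: 29.6
t 22.4 pos [383.3 248.6  47.3] w 61.9 gf 29.6 ft [ 0.1 -1.5  7.5] z [ 0.001  0.    -1.   ] y [ 0.262 -0.965 -0.   ]
(629.3, 164.6, 130) -> [215.5 145.5 -82.5]
(629.3, 164.6, 51) -> [215.5 145.5  -3.5]
```

```bash
python3 -m inch '[[[0,0,-5,0,0,0,60],[0,0,-12,0,0,0,60],[0,0,-20,0,0,0,60],[0,0,-30,0,0,0,60],[0,0,-40,0,0,0,60],[0,0,-40,0,0,0,60],[0,0,-40,0,0,0,60]]]'; python3 go.py '[(629.3,164.6,52)]'; python3 -c "
from h import *
d=snap('scene','s8');crop('s8','s8',190,200,290,300,6)"
```

```text
t: 23.05
ee_pos: [383.1, 248.5, 87.1]
orientation: [-3.114, -0.415, -0.002]
ft_force: [0.1, 0.5, -1.5]
width: 61.5
grasp_force: 29.6
t 23.1 pos [383.1 248.5  87.1] w 61.5 gf 29.6 ft [ 0.1  0.5 -1.5] z [ 0.001  0.001 -1.   ] y [ 0.262 -0.965 -0.   ]
(629.3, 164.6, 52) -> [215.6 145.4  35.3]
```

View pics/s8.png

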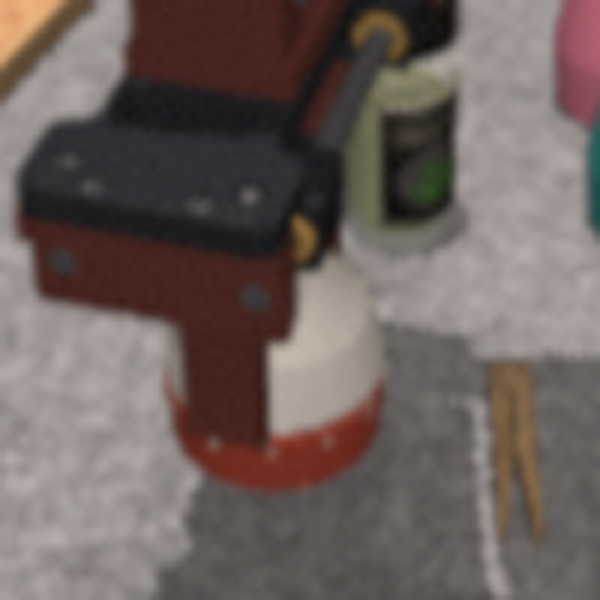

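The timer hangs level and is firmly held. Carrying it to the wide bay.

```bash
python3 -m inch '[[[5,3,-20,0,0,0,60],[20,13,-35,0,0,0,60],[40,27,-35,0,0,0,60],[65,44,-35,0,0,0,60],[90,61,-35,0,0,0,60],[115,78,-35,0,0,0,60],[140,95,-35,0,0,0,60],[165,112,-35,0,0,0,60],[185,125,-35,0,0,0,60],[202,136,-35,0,0,0,60],[212,143,-35,0,0,0,60],[215.5,145.5,-35,0,0,0,60],[215.5,145.5,-35,0,0,0,60],[215.5,145.5,-35,0,0,0,60],[215.5,145.5,-10,0,0,0,60],[215.5,145.5,12,0,0,0,60],[215.5,145.5,25,0,0,0,60],[215.5,145.5,32,0,0,0,60],[215.5,145.5,32,0,0,0,60],[215.5,145.5,32,0,0,0,60]]]'; python3 go.py '[(629.3,164.6,52.3)]'; python3 -c "
from h import *
d=snap('scene','s9');crop('s9','s9',110,130,240,250,5)"
```

```text
t: 25.1
ee_pos: [629.3, 164.6, 55.3]
orientation: [-3.114, -0.415, -0.001]
ft_force: [0.7, 0.2, -0.5]
width: 62.2
grasp_force: 29.6
t 25.1 pos [629.3 164.6  55.3] w 62.2 gf 29.6 ft [ 0.7  0.2 -0.5] z [ 0.001  0.    -1.   ] y [ 0.262 -0.965  0.   ]
(629.3, 164.6, 52.3) -> [-0. -0.  3.]
```

View pics/s9.png

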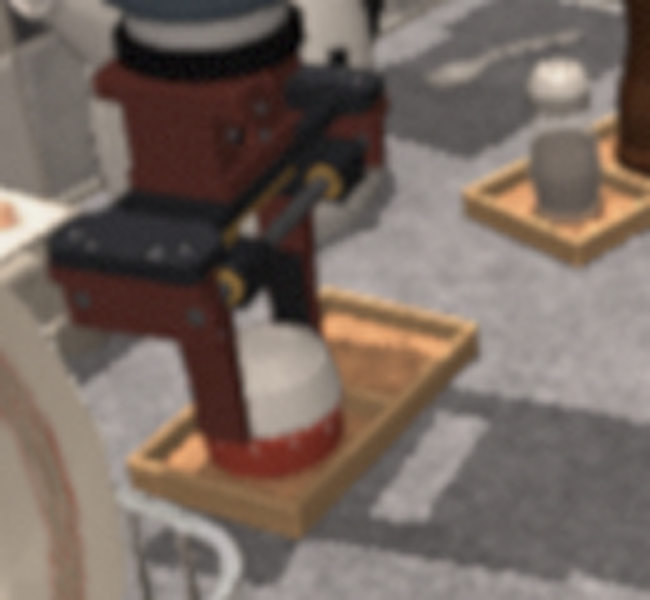

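The timer sits within the wide bay (base around 280,445), clear of the front wall and divider. Lower and release.

```bash
python3 -m inch '[[[0,0,1.5,0,0,0,60],[0,0,2.5,0,0,0,60],[0,0,2.5,0,0,0,60],[0,0,2.5,0,0,0,75],[0,0,2.5,0,0,0,90],[0,0,2.5,0,0,0,95],[0,0,2.5,0,0,0,95],[0,0,2.5,0,0,0,95],[0,0,-25,0,0,0,95],[0,0,-65,0,0,0,95],[0,0,-105,0,0,0,100],[0,0,-125,0,0,0,100],[0,0,-125,0,0,0,100]]]'; python3 go.py '[(421,103,180)]'
```

```text
t: 26.45
ee_pos: [631.0, 164.9, 183.4]
orientation: [-3.113, -0.415, -0.01]
ft_force: [0.4, 0.9, 0.3]
width: 87.8
grasp_force: 0.0
t 26.4 pos [631.  164.9 183.4] w 87.8 gf 0.0 ft [0.4 0.9 0.3] z [ 0.006  0.002 -1.   ] y [ 0.262 -0.965  0.   ]
(421, 103, 180) -> [-218.9    4.7    2. ]
```

```bash
python3 -m inch '[[[-40,0,0,0,0,0,100],[-80,2,0,0,0,0,100],[-120,3,0,0,0,0,100],[-160,4,0,0,0,0,100],[-195,4.5,0,0,0,0,100],[-219,4.5,0,0,0,0,100],[-219,4.5,0,0,0,0,100],[-219,4.5,0,0,0,0,100],[-219,4.5,0,0,0,0,100]]]'; python3 go.py '[(421,103,82)]'
```

```text
t: 27.35
ee_pos: [420.1, 103.0, 179.5]
orientation: [-3.114, -0.415, -0.001]
ft_force: [-0.2, -0.8, 0.0]
width: 87.7
grasp_force: 0.0
t 27.4 pos [420.1 103.  179.5] w 87.7 gf 0.0 ft [-0.2 -0.8  0. ] z [ 0.001  0.    -1.   ] y [ 0.262 -0.965  0.   ]
(421, 103, 82) -> [ 0.8  0.2 97.5]
```

```bash
python3 -m inch '[[[1,0,35,0,0,0,100],[1,0,65,0,0,0,100],[1,0,88,0,0,0,100],[1,0,97,0,0,0,100],[1,0,97,0,0,0,100],[1,0,97,0,0,0,30],[1,0,97,0,0,0,30],[1,0,97,0,0,0,30],[1,0,97,0,0,0,30],[1,0,97,0,0,0,30],[1,0,97,0,0,0,30],[1,0,97,0,0,0,30],[1,0,97,0,0,0,30]]]'; python3 go.py '[(639.5,87.3,160),(639.5,87.3,87)]'
```

```text
t: 28.65
ee_pos: [419.8, 102.9, 82.8]
orientation: [3.114, 0.415, 0.0]
ft_force: [-1.1, -0.8, 2.9]
width: 40.5
grasp_force: 29.9
t 28.6 pos [419.8 102.9  82.8] w 40.5 gf 29.9 ft [-1.1 -0.8  2.9] z [ 0.  0. -1.] y [ 0.262 -0.965  0.   ]
(639.5, 87.3, 160) -> [208.   72.6 -77.2]
(639.5, 87.3, 87) -> [207.9  72.6  -4.2]
```

```bash
python3 -m inch '[[[0,0,-12,0,0,0,30],[0,0,-35,0,0,0,30],[8,3,-60,0,0,0,30],[25,9,-80,0,0,0,30],[48,17,-85,0,0,0,30],[73,25,-85,0,0,0,30],[100,35,-85,0,0,0,30],[127,44,-85,0,0,0,30],[154,54,-85,0,0,0,30],[178,62,-85,0,0,0,30],[197,69,-85,0,0,0,30],[208,72.5,-85,0,0,0,30],[208,72.5,-85,0,0,0,30],[208,72.5,-85,0,0,0,30],[208,72.5,-60,0,0,0,30],[208,72.5,-35,0,0,0,30],[208,72.5,-18,0,0,0,30],[208,72.5,-9,0,0,0,30],[208,72.5,-7,0,0,0,30],[208,72.5,-7,0,0,0,30]]]'; python3 go.py '[(639.5,87.3,88)]'
```

```text
t: 30.65
ee_pos: [639.6, 87.5, 90.0]
orientation: [-3.114, -0.415, -0.0]
ft_force: [0.7, -0.2, 0.4]
width: 40.3
grasp_force: 29.9
t 30.6 pos [639.6  87.5  90. ] w 40.3 gf 29.9 ft [ 0.7 -0.2  0.4] z [ 0.  0. -1.] y [ 0.262 -0.965  0.   ]
(639.5, 87.3, 88) -> [-0.1  0.2  2. ]
```

```bash
python3 -m inch '[[[0,0,1,0,0,0,30],[0,0,2,0,0,0,30],[0,0,2,0,0,0,30],[0,0,2,0,0,0,50],[0,0,2,0,0,0,70],[0,0,2,0,0,0,80],[0,0,2,0,0,0,80],[0,0,-30,0,0,0,80],[0,0,-70,0,0,0,80],[0,0,-110,0,0,0,80],[0,0,-120,0,0,0,80],[-40,0,-120,0,0,0,80],[-80,0,-120,0,0,0,80],[-120,10,-120,0,0,0,80],[-160,50,-120,0,0,0,80],[-190,90,-120,0,0,0,80],[-200,110,-120,0,0,0,80],[-200,110,-120,0,0,0,80],[-200,110,-120,0,0,0,80],[-200,110,-120,0,0,0,80]]]'; python3 go.py '[]'; python3 -c "
from h import *
snap('top','t9');snap('scene','s10')
a=load('t9')['frame'][115:265,140:370];b=load('s10')['frame'][100:300,110:410]
a=cv2.resize(a,None,fx=2.6,fy=2.6,interpolation=3)[:280];b=cv2.resize(b,(598,310),interpolation=3)
cv2.imwrite('pics/fin.png',np.vstack([a,b])[:,:,::-1])"
```

```text
t: 32.65
ee_pos: [475.4, -70.5, 209.4]
orientation: [-3.114, -0.415, 0.0]
ft_force: [0.2, 0.1, -0.0]
width: 69.9
grasp_force: 0.0
t 32.6 pos [475.4 -70.5 209.4] w 69.9 gf 0.0 ft [ 0.2  0.1 -0. ] z [-0.  0. -1.] y [ 0.262 -0.965 -0.   ]
```

View pics/fin.png

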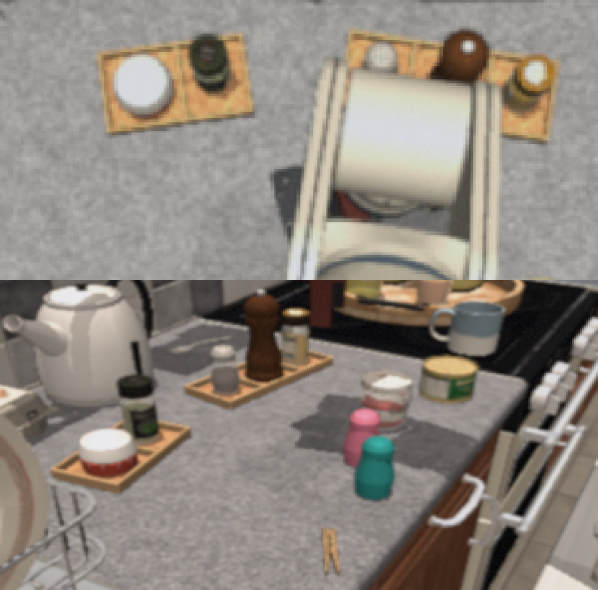

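All five items stand upright in their bays: timer (143,83), black-cap jar (210,65), salt (383,52), mill (464,55) and brown-cap jar (530,80). The jam jar, tin and decoys are untouched, and the gripper is clear. Handing in.

```bash
python3 -c "
from workcell import ctrl
print(ctrl.close_job())"
```

```text
the job is handed in; nothing more can be done
None
```

Both caddies are made up as asked and the job was handed in at about 33 s; the final pictures show all five items upright in their bays, with the jam jar and food tin left where they were.

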